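# Change over to the next fuse box

## Task

Work with the fingertips only, gently, gripping nothing: first push the open hatch of the blue-padded fuse box down by its pad until its push-push latch catches and it stays shut by itself. Then press the red pad of the other fuse box once, let its hatch pop up, watch that it stays up, and leave it standing open. Do not have both hatches open at once, do not push the popped red hatch back down, and leave the tools and parts lying round about as they are.

Things in the scene. Friction and masses are not known exactly. Their poses are not given: they have to be found in the camera images.
- blue_box: grey fuse box with a blue stripe on its front, fixed to the bench, 110x84x50 mm (x, y, z); origin at the centre of its underside, x points from its front to its hinge side, z up. Its white hatch (98x70x5 mm) is hinged along the top of the far (+x) side; the hinge axis lies at x = +47, z = 48 mm in this frame
- blue_pad (a point): centre of the top of the round blue press pad on that box's hatch: 32 mm across, 10 mm above the hatch, 72 mm from the hinge axis towards the free front edge. Hatch shut: pad top 60 mm above the bench, 25 mm in front of (-x of) the box's centre. Moves and tilts with the hatch; z is the pad's outward normal
- blue_lid (a joint): blue-padded hatch: 0 to 0.02 shut, 0.6 rad open (end stop, pad about 40 mm up), -0.11 pressed in to the hard bottom stop (pad 8 mm down). Spring-loaded, damped; rises by itself in 1 s when unlatched. Push-push latch: pressing the pad to the bottom and letting go catches an open hatch or releases a shut one; each press changes it. Takes 1 to 2 N; under 6 mm below shut, or a tap shorter than 0.2 s, may not work it
- red_box: grey fuse box with a red stripe on its front, fixed to the bench, 110x84x50 mm (x, y, z); origin at the centre of its underside, x points from its front to its hinge side, z up. Its white hatch (98x70x5 mm) is hinged along the top of the far (+x) side; the hinge axis lies at x = +47, z = 48 mm in this frame
- red_pad (a point): centre of the top of the round red press pad on that box's hatch: 32 mm across, 10 mm above the hatch, 72 mm from the hinge axis towards the free front edge. Hatch shut: pad top 60 mm above the bench, 25 mm in front of (-x of) the box's centre. Moves and tilts with the hatch; z is the pad's outward normal
- red_lid (a joint): red-padded hatch: 0 to 0.02 shut, 0.6 rad open (end stop, pad about 40 mm up), -0.11 pressed in to the hard bottom stop (pad 8 mm down). Spring-loaded, damped; rises by itself in 1 s when unlatched. Push-push latch: pressing the pad to the bottom and letting go catches an open hatch or releases a shut one; each press changes it. Takes 1 to 2 N; under 6 mm below shut, or a tap shorter than 0.2 s, may not work it
- screwdriver_yellow: screwdriver with a yellow handle, 24x181x24 mm, lying; origin under its middle, long axis y; a bystander, not to be disturbed
- marker_red: red and white marker pen, 16x129x16 mm, lying; origin under its middle, long axis y; a bystander, not to be disturbed
- tape_roll: roll of white tape lying flat, 46 mm across, 22 mm high; origin under its middle; a bystander, not to be disturbed
- cutters_blue: cutters with blue handles, 46x142x10 mm, lying; origin under their middle, long axis y; a bystander, not to be disturbed
- heatsink: black finned heatsink, 36x50x24 mm; origin under its middle; a bystander, not to be disturbed
- board: green populated circuit board, 70x120x18 mm, lying; origin under its middle, long axis y; a bystander, not to be disturbed

How it is judged:
By the outcome, as a careful person would: the job done as asked, in the order asked, and still so for the second after the job is handed in, with the robot touching nothing.
It also fails if it takes over 48 s, if anything falls off the work surface, if the arm or the gripper's body presses on something with over 40 N, if the wrist force passes 120 N, or if a joint passes its speed limit or range.

## Robot

A 7-joint arm with a two-finger parallel gripper is mounted at the origin on a cart in front of the work surface, level with it; the furniture and walls round the work are solid. World frame = base frame: x ahead of the robot, y to its left, z up, the work surface at z = 0. Lengths are in m, angles in rad, forces in N, time in s.
With the tool pointing down it reaches from about 0.425 to 0.875 m from the base axis. Payload 4.7 kg.
Tool frame: the origin (TCP) lies where the fingers leave the gripper's body, on its centre line; the fingertips stand 70 mm ahead of it and the grasp point (between the pads) lies 51 mm ahead of it; z points along the fingers, y is the line along which they close (so a half turn about z gives the same grasp; the last joint's range is limited). The gripper opens to 87 mm and grips with 3 to 60 N. Pads are 19 mm wide; open, the fingers measure 117 mm over their backs; the gripper's body (75 mm by 190 mm) begins 51 mm behind the grasp point.
Start: joints at [1.304, 0.321, -0.07, 1.45, 0.023, 1.371, -0.057], TCP at [0.18, -0.625, 0.292] pointing down, gripper open.
Joint ranges: [-2.86, 2.86], [-0.3, 2.09], [-1.38, 1.24], [0.06, 2.45], [-1.56, 4.7], [0.09, 2.05], [-2.69, 2.69]. Speed limits (rad/s): [2.57, 2.57, 3.14, 3.14, 3.14, 3.14, 3.14].

## Interface

Orientations are given as a rotation vector (axis times angle).
In Python, from bench import ctrl gives the robot as it stands.
- The arm moves only by the tool drive_tool, never from a script. Its argument "motion" is a list of rows, each a list of 3 entries, a list of its own where there are three numbers: the shift along the tool's x, y, z in cm, then the turn, a rotation vector about the tool's x, y, z in degrees, then the opening, from -1 (shut) to 1 (fully open). In form: [[[x, y, z], [ax, ay, az], claw], ...]. A call has 1 to 12 rows; each row shifts and turns the commanded pose from where the row before left it, along the tool's axes as they then stand; what a row does not reach is not made up. A row lasts 1/8 s, in which the tool goes at most 62.5 mm and 10.7 degrees, less where a joint would pass 70% of its speed; a pose out of reach is approached as far as the arm can. A call with a gripper value outside its range is refused whole. The fingers move at their own pace and stop on an object; "force" is the grip in N (left out, the last holds). Time passes only in rows, so rows that do not move let the fingers close. It gives the time, the measured TCP pose, the force, the opening and the grip force at its end, in the units of the state.
- ctrl.get_state(): the state, without advancing time (a new reading comes with each control period).
- ctrl.get_image(name): name is "scene" or "top"; returns the picture (400x640x3 uint8, red, green, blue); there is no depth.
- ctrl.calibration(name): a dict with "K" (3x3 intrinsics, pixels), "origin" and "attitude" of the camera in the world. Camera axes: x right, y up, looking along -z (the intrinsics and any distortion apply to the point x, -y, -z); pixel columns grow to the right and rows downward; lengths in m; the calibration is good to about 2 mm. A picture is of the moment at which its call begins. calibration takes no time and is no camera call.
- ctrl.close_job(): hands the job in; it is judged then, once.
The state is a dict: "time": time; "joint_positions": joint angles; "qd": joint speeds; "joint_torque": joint torques, N m; "position": TCP position; "tool_rot": TCP orientation; "ft_force": force on the tool from outside, world axes, zero at the start; "torque": the same for the moment, N m; "grip_width": opening from 0.0 (shut) to 1.0 (fully open); "grip_force": force on a finger pad.
Only numpy, scipy, OpenCV 4.12 (cv2) and the standard library are available. Lean on these libraries where they do the work, as an engineer would, in place of code of your own. Each camera call takes 0.05 s, during which the arm holds its last target. There are 200 camera calls.

## Working session

There is one attempt and no reset: what is moved stays moved. The work goes in short steps, Python scripts to look and compute and a tool call to move; the robot and the scene stay as the last step left them, time stands still between calls to the robot, and variables do not carry over. Pictures are saved under pics/ and viewed, at most 10 in all, crops included, and the job is handed in when it is done.

Besides the shell and the picture viewer there is one more tool, called after "Emit:" in YAML: its name, and indented under it one key for each argument. drive_tool: Moves the arm, as the interface text tells. Its arguments: {"type":"object","properties":{"motion":{"type":"array","items":{"type":"array"}},"force":{"type":"number"}},"required":["motion"]}

```bash
mkdir -p pics; python3 - <<'E'
from bench import ctrl
import cv2
for n in("scene","top"):
    im=ctrl.get_image(n); cv2.imwrite(f"pics/{n}0.png",im[:,:,::-1]); print(n,ctrl.calibration(n))
s=ctrl.get_state(); print(s)
E
```

```text
scene {'K': array([[471.43250588,   0.        , 330.74316605],
       [  0.        , 471.43250588, 194.97887619],
       [  0.        ,   0.        ,   1.        ]]), 'origin': array([-0.49408176,  0.48852698,  1.02542431]), 'attitude': array([ 0.55671317, -0.90203642, -1.89391297])}
top {'K': array([[381.08299955,   0.        , 318.2106247 ],
       [  0.        , 381.08299955, 200.33500296],
       [  0.        ,   0.        ,   1.        ]]), 'origin': array([ 0.35954992, -0.04908133,  1.11129956]), 'attitude': array([ 0.12929368, -0.15589646, -1.56813815])}
{'time': 0.1, 'joint_positions': array([ 1.30411351,  0.32174385, -0.07007351,  1.45153004,  0.02259373,
        1.37079069, -0.05690166]), 'qd': array([-8.28275772e-04, -1.99429483e-03, -1.37722404e-04, -3.27294478e-03,
       -8.45805535e-04,  6.85504872e-05, -9.53676866e-04]), 'joint_torque': array([ 1.46314469e-04, -4.92571628e+01, -4.05673608e-01, -3.13397312e+01,
       -6.41508261e-02,  3.94930376e-02,  6.23473488e-05]), 'position': array([ 0.17997429, -0.62420777,  0.29128548]), 'tool_rot': array([-3.10904267e+00, -4.39395196e-01,  5.08268231e-04]), 'ft_force': array([-1.03408267,  0.03101736, -0.24216712]), 'torque': array([-0.00515796,  0.01460571,  0.01517698]), 'grip_force': 0.0, 'grip_width': 0.9970590888442887}
```

View pics/scene0.png

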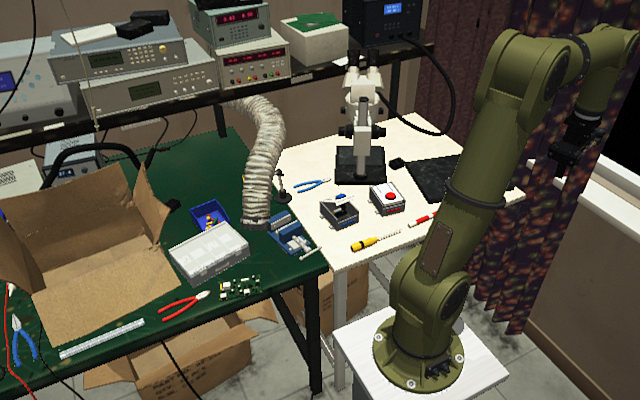

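View pics/top0.png

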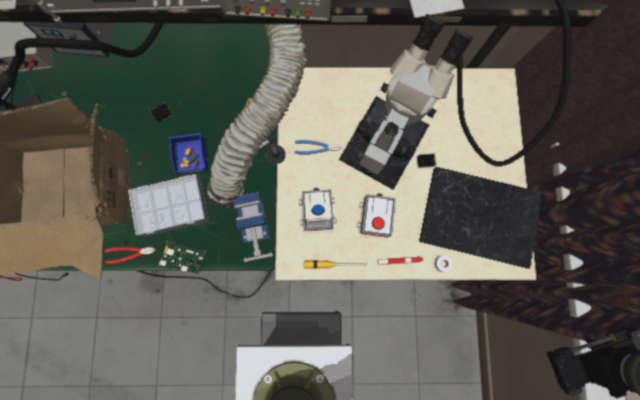

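Scene: blue box, hatch open, around (340,210); red pad at (391,196). In the top view the blue pad is at (318,210) and the red pad at (378,223). The bystanders lie in front of the boxes, and the microscope stands behind and to the right.

```bash
cat > h.py <<'E'
import numpy as np, cv2
from scipy.spatial.transform import Rotation as R
from bench import ctrl
def ray(n,uv,z):
    c=ctrl.calibration(n); k=np.linalg.inv(c["K"])@[uv[0],uv[1],1]
    d=R.from_rotvec(c["attitude"]).apply([k[0],-k[1],-k[2]]); o=np.array(c["origin"]); return o+d*(z-o[2])/d[2]
def pads(n,im,box):
    hsv=cv2.cvtColor(im,cv2.COLOR_RGB2HSV); out={}
    for c,m in(("blue",cv2.inRange(hsv,(100,130,60),(125,255,255))),("red",cv2.inRange(hsv,(0,150,90),(8,255,255))|cv2.inRange(hsv,(172,150,90),(180,255,255)))):
        k=np.zeros_like(m); x0,y0,x1,y1=box; k[y0:y1,x0:x1]=m[y0:y1,x0:x1]
        N,_,st,ce=cv2.connectedComponentsWithStats(k)
        out[c]=[(st[i].tolist(),ce[i].round(1).tolist()) for i in range(1,N) if st[i][4]>8]
    return out
E
python3 - <<'E'
from h import *
im=cv2.imread("pics/top0.png")[:,:,::-1].copy(); sc=cv2.imread("pics/scene0.png")[:,:,::-1].copy()
p=pads("top",im,(290,180,410,245)); q=pads("scene",sc,(310,170,420,235)); print(p,q)
for n,d in(("top",p),("scene",q)):
  for c in d:
    for st,ce in d[c]: print(n,c,ray(n,ce,.06).round(3),ray(n,ce,.1).round(3))
for uv in((411,100),(465,40),(395,185),(345,160),(275,152),(430,165),(278,280),(535,280)): print(uv,ray("top",uv,0).round(3),ray("top",uv,.3).round(3))
a=cv2.resize(im[175:285,285:465],None,fx=4.4,fy=4.4,interpolation=cv2.INTER_CUBIC); cv2.imwrite("pics/c0.png",a[:,:,::-1])
E
```

```text
{'blue': [([313, 205, 11, 9, 76], [317.6, 209.1])], 'red': [([373, 218, 11, 10, 88], [377.9, 222.7])]} {'blue': [([310, 180, 13, 9, 50], [315.6, 183.2]), ([336, 194, 9, 4, 27], [340.2, 195.6]), ([341, 219, 14, 8, 35], [347.7, 222.4])], 'red': [([386, 192, 9, 6, 44], [390.1, 194.9]), ([387, 207, 14, 6, 27], [393.3, 209.6]), ([416, 219, 4, 5, 14], [417.9, 220.9])]}
top blue [ 0.528 -0.065  0.06 ] [ 0.521 -0.065  0.1  ]
top red [ 0.489 -0.233  0.06 ] [ 0.484 -0.226  0.1  ]
scene blue [ 0.654 -0.043  0.06 ] [ 0.606 -0.021  0.1  ]
scene blue [ 0.556 -0.085  0.06 ] [ 0.513 -0.061  0.1  ]
scene blue [ 0.431 -0.043  0.06 ] [ 0.393 -0.021  0.1  ]
scene red [ 0.483 -0.23   0.06 ] [ 0.443 -0.201  0.1  ]
scene red [ 0.416 -0.199  0.06 ] [ 0.379 -0.17   0.1  ]
scene red [ 0.337 -0.236  0.06 ] [ 0.302 -0.206  0.1  ]
(411, 100) [ 0.883 -0.36   0.   ] [ 0.741 -0.276  0.3  ]
(465, 40) [ 1.091 -0.545  0.   ] [ 0.893 -0.411  0.3  ]
(395, 185) [ 0.61  -0.299  0.   ] [ 0.543 -0.231  0.3  ]
(345, 160) [ 0.688 -0.15   0.   ] [ 0.599 -0.123  0.3  ]
(275, 152) [ 0.713  0.062 -0.   ] [0.617 0.032 0.3  ]
(430, 165) [ 0.672 -0.408  0.   ] [ 0.588 -0.311  0.3  ]
(278, 280) [0.333 0.047 0.   ] [0.34  0.021 0.3  ]
(535, 280) [ 0.33  -0.692  0.   ] [ 0.338 -0.519  0.3  ]
```

View pics/c0.png

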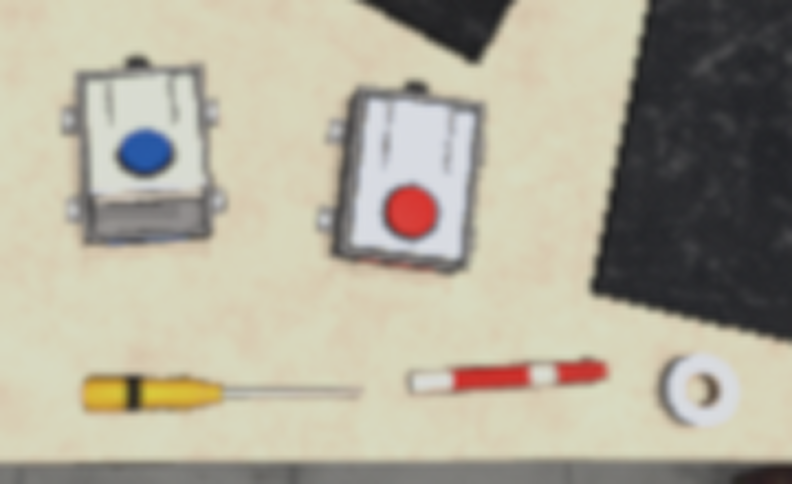

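The crop shows the blue lid open with its pad at crop (145,152), and the red lid shut with its pad at (411,212). Both boxes are turned slightly. Next I get the yaw from the lid edges and the displacement to the pad in tool axes.

```bash
python3 - <<'E'
from h import *
f=lambda p:(p[0]/4.4+285,p[1]/4.4+175)
for a,b,z in(((80,75),(203,68),.05),((85,240),(208,235),.05),((362,92),(482,105),.05),((345,255),(462,268),.05)):
    A,B=ray("top",f(a),z),ray("top",f(b),z); d=A-B; print(A.round(3),B.round(3),np.linalg.norm(d).round(3),"yaw",np.degrees(np.arctan2(-d[0],d[1])).round(1))
s=ctrl.get_state(); r=R.from_rotvec(s["tool_rot"]); print(r.as_matrix().round(3))
d=np.array([.515,-.064,.29])-s["position"]; print("tool cm",(r.inv().apply(d)*100).round(2))
E
```

```text
[ 0.578 -0.025  0.05 ] [ 0.583 -0.104  0.05 ] 0.08 yaw 3.3
[ 0.472 -0.028  0.05 ] [ 0.475 -0.106  0.05 ] 0.078 yaw 2.2
[ 0.567 -0.207  0.05 ] [ 0.559 -0.285  0.05 ] 0.078 yaw -6.3
[ 0.462 -0.193  0.05 ] [ 0.453 -0.268  0.05 ] 0.075 yaw -6.5
[[ 0.961  0.277 -0.001]
 [ 0.277 -0.961  0.002]
 [-0.    -0.002 -1.   ]]
tool cm [ 47.71 -44.54   0.2 ]
```

Emit:
drive_tool:
  motion:
    - [[4,-3.7,0],[0,0,0],-1]
    - [[4,-3.7,0],[0,0,0],-1]
    - [[4,-3.7,0],[0,0,0],-1]
    - [[4,-3.7,0],[0,0,0],-1]
    - [[4,-3.7,0],[0,0,0],-1]
    - [[4,-3.7,0],[0,0,0],-1]
    - [[4,-3.7,0],[0,0,0],-1]
    - [[4,-3.7,0],[0,0,0],-1]
    - [[4,-3.7,0],[0,0,0],-1]
    - [[4,-3.7,0],[0,0,0],-1]
    - [[4,-3.7,0],[0,0,0],-1]
    - [[3.7,-3.7,0],[0,0,0],-1]
  force: 5

```text
time: 1.6
position: [0.5159, -0.0642, 0.292]
tool_rot: [3.11, 0.439, -0.0]
ft_force: [0.4, -0.1, -0.3]
grip_width: 0.004
grip_force: 0.0
```

Emit:
drive_tool:
  motion:
    - [[0,0,0],[0,0,7],-1]
    - [[0,0,0],[0,0,6],-1]
    - [[0,0,0],[0,0,0],-1]

```text
time: 1.98
position: [0.5152, -0.0657, 0.2918]
tool_rot: [-3.14, -0.087, 0.001]
ft_force: [-0.1, -0.6, 0.3]
grip_width: 0.009
grip_force: 0.0
```

```bash
python3 - <<'E'
from h import *
for n in("scene","top"):
    im=ctrl.get_image(n); cv2.imwrite(f"pics/{n}1.png",im[:,:,::-1])
a=cv2.imread("pics/scene1.png")[120:260,240:480]; cv2.imwrite("pics/c1.png",cv2.resize(a,None,fx=3.3,fy=3.3,interpolation=cv2.INTER_CUBIC))
s=ctrl.get_state(); r=R.from_rotvec(s["tool_rot"]); print(s["time"],s["position"],s["ft_force"],s["grip_width"],r.as_matrix().round(3))
t=np.array([.515,-.064,.10]); print((r.inv().apply(t-s["position"])*100-[0,0,7]).round(2))
E
```

```text
2.075 [ 0.51519352 -0.06584997  0.29201944] [ 0.33129139  1.311097   -0.19039212] 0.005436371693710098 [[ 0.998  0.056 -0.   ]
 [ 0.056 -0.998 -0.   ]
 [-0.    -0.    -1.   ]]
[-0.   -0.19 12.2 ]
```

View pics/c1.png

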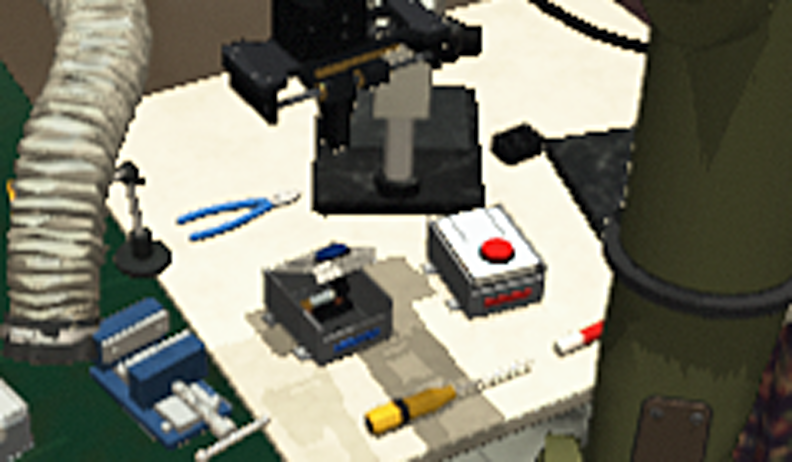

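Emit:
drive_tool:
  motion:
    - [[0.35,-0.1,3],[0,0,0],-1]
    - [[0.35,-0.1,3],[0,0,0],-1]
    - [[0,0,3],[0,0,0],-1]
    - [[0,0,2],[0,0,0],-1]
    - [[-0.1,0,0.4],[0,0,0],-1]
    - [[-0.1,0,0.4],[0,0,0],-1]

```text
time: 2.82
position: [0.5206, -0.0636, 0.1748]
tool_rot: [3.14, 0.085, 0.002]
ft_force: [-0.1, -0.0, 0.3]
grip_width: 0.008
grip_force: 0.2
```

Emit:
drive_tool:
  motion:
    - [[-0.2,0,0.5],[0,0,0],-1]
    - [[-0.2,0,0.5],[0,0,0],-1]
    - [[-0.2,0,0.5],[0,0,0],-1]
    - [[-0.2,0,0.5],[0,0,0],-1]
    - [[-0.2,0,0.5],[0,0,0],-1]
    - [[-0.2,0,0.5],[0,0,0],-1]
    - [[-0.2,0,0.4],[0,0,0],-1]

```text
time: 3.7
position: [0.5067, -0.0643, 0.1402]
tool_rot: [3.14, 0.085, 0.002]
ft_force: [1.1, -0.1, 3.0]
grip_width: 0.006
grip_force: 1.0
```

Emit:
drive_tool:
  motion:
    - [[-0.1,0,0.4],[0,0,0],-1]
    - [[-0.1,0,0.4],[0,0,0],-1]
    - [[-0.1,0,0.4],[0,0,0],-1]
    - [[0,0,0.3],[0,0,0],-1]
    - [[0,0,0.2],[0,0,0],-1]

```text
time: 4.32
position: [0.503, -0.0644, 0.1234]
tool_rot: [3.14, 0.085, -0.002]
ft_force: [-4.9, 0.1, 13.6]
grip_width: 0.007
grip_force: 7.2
```

Emit:
drive_tool:
  motion:
    - [[0,0,0.1],[0,0,0],-1]
    - [[0,0,0],[0,0,0],-1]

```text
time: 4.58
position: [0.5031, -0.0644, 0.1234]
tool_rot: [3.14, 0.085, -0.002]
ft_force: [-5.1, 1.0, 11.2]
grip_width: 0.01
grip_force: 6.2
```

It's at the hard stop (13 N), so I let go upward and look.

Emit:
drive_tool:
  motion:
    - [[0,0,-0.5],[0,0,0],-1]
    - [[0,0,-0.5],[0,0,0],-1]
    - [[0,0,-1],[0,0,0],-1]
    - [[0,0,-2],[0,0,0],-1]
    - [[0,0,-4],[0,0,0],-1]
    - [[0,0,-4],[0,0,0],-1]

```text
time: 5.32
position: [0.503, -0.0643, 0.2436]
tool_rot: [-3.14, -0.085, 0.001]
ft_force: [1.2, 0.5, 0.5]
grip_width: 0.008
grip_force: 0.0
```

Emit:
drive_tool:
  motion:
    - [[0,4,0],[0,0,0],-1]
    - [[0,4,0],[0,0,0],-1]
    - [[0,4,0],[0,0,0],-1]
    - [[-0.5,3,0],[0,0,0],-1]
    - [[-0.6,2,0],[0,0,0],-1]
    - [[0,0,0],[0,0,0],-1]

```text
time: 6.08
position: [0.5008, -0.2361, 0.2422]
tool_rot: [3.141, 0.08, -0.001]
ft_force: [-0.0, 1.0, -0.5]
grip_width: 0.005
grip_force: 0.0
```

```bash
python3 - <<'E'
from h import *
for n in("scene","top"):
    im=ctrl.get_image(n); cv2.imwrite(f"pics/{n}2.png",im[:,:,::-1])
    b=(290,180,410,245) if n=="top" else (330,180,420,235)
    for c,l in pads(n,im,b).items():
        for st,ce in l: print(n,c,st,ce,ray(n,ce,.06).round(3),ray(n,ce,.1).round(3))
a=cv2.imread("pics/scene2.png")[120:260,240:480]; cv2.imwrite("pics/c2.png",cv2.resize(a,None,fx=3.3,fy=3.3,interpolation=cv2.INTER_CUBIC))
s=ctrl.get_state(); r=R.from_rotvec(s["tool_rot"]); print(s["time"],s["position"],s["ft_force"])
t=np.array([.486,-.232,.06]); print((r.inv().apply(t-s["position"])*100-[0,0,7]).round(2))
E
```

```text
scene blue [338, 205, 10, 7, 54] [342.8, 208.0] [ 0.498 -0.062  0.06 ] [ 0.456 -0.04   0.1  ]
scene blue [341, 219, 14, 8, 36] [347.8, 222.3] [ 0.431 -0.044  0.06 ] [ 0.393 -0.022  0.1  ]
scene red [386, 192, 9, 7, 44] [390.0, 195.0] [ 0.483 -0.23   0.06 ] [ 0.442 -0.2    0.1  ]
scene red [387, 208, 14, 5, 19] [393.6, 209.8] [ 0.415 -0.199  0.06 ] [ 0.377 -0.171  0.1  ]
scene red [416, 219, 4, 5, 15] [417.7, 220.9] [ 0.337 -0.235  0.06 ] [ 0.303 -0.205  0.1  ]
top blue [313, 212, 11, 11, 95] [317.8, 216.9] [ 0.506 -0.066  0.06 ] [ 0.5   -0.065  0.1  ]
top red [374, 222, 9, 6, 41] [377.5, 224.5] [ 0.484 -0.232  0.06 ] [ 0.479 -0.225  0.1  ]
6.175 [ 0.50174689 -0.23334964  0.24238518] [-1.52928369  0.9148425   0.06445251]
[-1.57 -0.21 11.24]
```

View pics/c2.png

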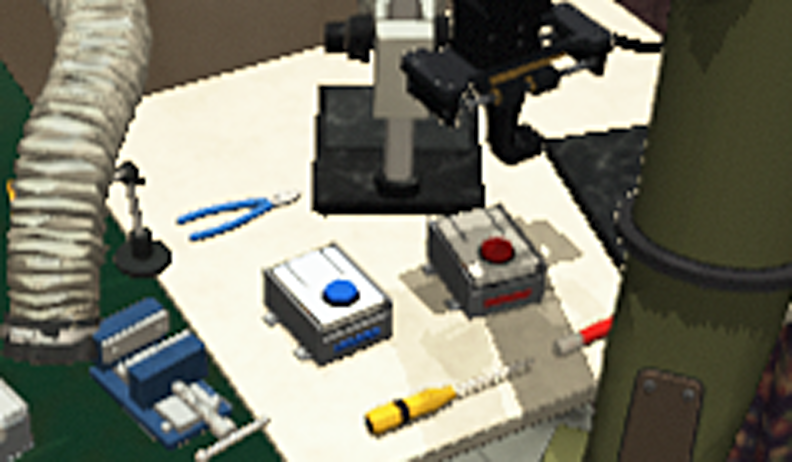

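Blue hatch is shut: its pad is now at crop (341,292), measured at the shut position and z≈0.06. Now the red pad.

Emit:
drive_tool:
  motion:
    - [[-0.8,-0.1,1],[0,0,0],-1]
    - [[-0.8,-0.1,3],[0,0,0],-1]
    - [[0,0,3],[0,0,0],-1]
    - [[0,0,2.5],[0,0,0],-1]
    - [[0,0,0.5],[0,0,0],-1]
    - [[0,0,0],[0,0,0],-1]

```text
time: 6.92
position: [0.4854, -0.233, 0.1424]
tool_rot: [-3.14, -0.086, 0.0]
ft_force: [-0.2, 0.2, 0.6]
grip_width: 0.006
grip_force: 0.0
```

Emit:
drive_tool:
  motion:
    - [[0,0,0.5],[0,0,0],-1]
    - [[0,0,0.5],[0,0,0],-1]
    - [[0,0,0.4],[0,0,0],-1]
    - [[0,0,0.3],[0,0,0],-1]
    - [[0,0,0.2],[0,0,0],-1]
    - [[0,0,0],[0,0,0],-1]

```text
time: 7.68
position: [0.4852, -0.2337, 0.1235]
tool_rot: [3.14, 0.085, -0.001]
ft_force: [-2.1, 0.2, 3.6]
grip_width: 0.002
grip_force: 2.1
```

Emit:
drive_tool:
  motion:
    - [[0,0,0.1],[0,0,0],-1]
    - [[0,0,0],[0,0,0],-1]

```text
time: 7.92
position: [0.4852, -0.2337, 0.1233]
tool_rot: [3.14, 0.084, -0.001]
ft_force: [-4.1, 1.2, 10.5]
grip_width: 0.002
grip_force: 5.2
```

On the stop. I retreat fast and straight up, then forward of the box and aside.

Emit:
drive_tool:
  motion:
    - [[0,0,-1.5],[0,0,0],-1]
    - [[0,0,-3],[0,0,0],-1]
    - [[0,0,-4],[0,0,0],-1]
    - [[0,0,-4],[0,0,0],-1]
    - [[0,3,-2],[0,0,0],-1]
    - [[0,4,0],[0,0,0],-1]
    - [[-1,4,0],[0,0,0],-1]
    - [[-1,4,0],[0,0,0],-1]
    - [[0,0,0],[0,0,0],-1]
    - [[0,0,0],[0,0,0],-1]
    - [[0,0,0],[0,0,0],-1]

```text
time: 9.3
position: [0.4744, -0.3829, 0.2676]
tool_rot: [-3.14, -0.088, -0.001]
ft_force: [0.7, 0.1, -0.0]
grip_width: 0.007
grip_force: 0.0
```

```bash
cat > look.py <<'E'
from h import *
import sys
k=sys.argv[1]
for n in("scene","top"):
    im=ctrl.get_image(n); cv2.imwrite(f"pics/{n}{k}.png",im[:,:,::-1])
    b=(290,180,410,245) if n=="top" else (330,180,420,235)
    for c,l in pads(n,im,b).items():
        for st,ce in l: print(n,c,st,ce,ray(n,ce,.06).round(3),ray(n,ce,.1).round(3))
a=cv2.imread(f"pics/scene{k}.png")[120:260,240:480]; cv2.imwrite(f"pics/c{k}.png",cv2.resize(a,None,fx=3.3,fy=3.3,interpolation=cv2.INTER_CUBIC))
s=ctrl.get_state(); print(s["time"],s["position"],s["ft_force"])
E
python3 look.py 3
```

```text
scene blue [338, 205, 10, 7, 54] [342.8, 208.0] [ 0.498 -0.062  0.06 ] [ 0.456 -0.04   0.1  ]
scene blue [341, 219, 14, 8, 37] [347.7, 222.5] [ 0.431 -0.043  0.06 ] [ 0.392 -0.021  0.1  ]
scene red [385, 182, 9, 3, 24] [388.6, 182.9] [ 0.54  -0.261  0.06 ] [ 0.497 -0.23   0.1  ]
scene red [387, 207, 14, 6, 30] [393.4, 209.5] [ 0.417 -0.199  0.06 ] [ 0.379 -0.171  0.1  ]
scene red [416, 219, 4, 5, 15] [417.8, 220.8] [ 0.337 -0.236  0.06 ] [ 0.303 -0.206  0.1  ]
top blue [313, 212, 11, 11, 94] [317.9, 216.9] [ 0.506 -0.066  0.06 ] [ 0.5   -0.066  0.1  ]
top red [376, 211, 11, 9, 77] [381.0, 215.1] [ 0.511 -0.243  0.06 ] [ 0.505 -0.235  0.1  ]
9.4 [ 0.47417734 -0.38325503  0.26758189] [-0.60669693  0.05601084  0.1918836 ]
```

View pics/c3.png

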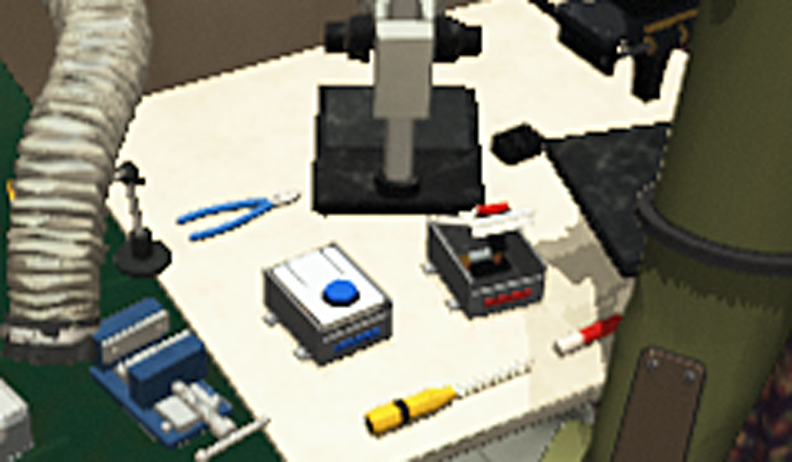

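The red hatch is up, with its pad at crop (490,210) and z≈0.1. The blue hatch is still shut, pad at (341,292). I watch about 1.5 s more before handing in.

Emit:
drive_tool:
  motion:
    - [[0,0,0],[0,0,0],-1]
    - [[0,0,0],[0,0,0],-1]
    - [[0,0,0],[0,0,0],-1]
    - [[0,0,0],[0,0,0],-1]
    - [[0,0,0],[0,0,0],-1]
    - [[0,0,0],[0,0,0],-1]
    - [[0,0,0],[0,0,0],-1]
    - [[0,0,0],[0,0,0],-1]
    - [[0,0,0],[0,0,0],-1]
    - [[0,0,0],[0,0,0],-1]
    - [[0,0,0],[0,0,0],-1]
    - [[0,0,0],[0,0,0],-1]

```text
time: 10.9
position: [0.4735, -0.3844, 0.2673]
tool_rot: [3.14, 0.085, -0.0]
ft_force: [-0.1, -0.3, 0.7]
grip_width: 0.005
grip_force: 0.0
```

```bash
python3 look.py 4
```

```text
scene blue [338, 205, 10, 7, 54] [342.8, 208.0] [ 0.498 -0.062  0.06 ] [ 0.456 -0.04   0.1  ]
scene blue [341, 219, 14, 8, 35] [347.7, 222.4] [ 0.431 -0.043  0.06 ] [ 0.393 -0.021  0.1  ]
scene red [385, 182, 9, 3, 24] [388.6, 182.9] [ 0.54  -0.261  0.06 ] [ 0.497 -0.23   0.1  ]
scene red [387, 207, 14, 6, 28] [393.4, 209.6] [ 0.416 -0.199  0.06 ] [ 0.379 -0.171  0.1  ]
scene red [416, 219, 4, 5, 15] [417.8, 220.8] [ 0.337 -0.236  0.06 ] [ 0.303 -0.206  0.1  ]
top blue [313, 212, 11, 11, 94] [317.9, 216.9] [ 0.506 -0.066  0.06 ] [ 0.5   -0.066  0.1  ]
top red [376, 211, 11, 9, 76] [381.0, 215.1] [ 0.511 -0.243  0.06 ] [ 0.505 -0.235  0.1  ]
11.0 [ 0.47351657 -0.38450439  0.26727596] [-0.2578469   0.27241735  0.33358198]
```

```bash
python3 -c "
from bench import ctrl
print(ctrl.close_job())"
```

```text
the job is handed in; nothing more can be done
None
```

The blue hatch is latched shut and the red hatch was popped with one press and stayed open when checked again 1.6 s later; the job was handed in at about 11 s, with the arm clear and the bystanders untouched.

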